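Hold the bench ratchet released with its splined key

ROBOT

A 7-joint arm with a two-finger parallel gripper is mounted at the origin on the work surface. World frame = base frame: x ahead of the robot, y to its left, z up, the work surface at z = 0. Lengths are in m, angles in rad, forces in N, time in s.
With the tool pointing down it reaches from about 0.425 to 0.95 m from the base axis. Payload 16.7 kg.
Tool frame: the origin (TCP) lies between the finger pads; the fingertips stand 19 mm ahead of it and the grasp point (between the pads) is the TCP; x points along the fingers, y is the direction in which the jaws open and shut, and the axes are right-handed (so a half turn about x gives the same grasp; the last joint's range is limited). The gripper opens to 94 mm and grips with 3 to 60 N. Pads are 16 mm wide; open, the fingers measure 119 mm over their backs; the gripper's body (75 mm by 177 mm) begins 78 mm behind the grasp point.
Start: joints at [-1.347, 0.426, 0.074, 1.606, -0.034, 1.111, -0.067], TCP at [0.246, 0.629, 0.224] pointing down, gripper open.
Joint ranges: [-2.85, 2.85], [-0.5, 2.14], [-1.23, 1.37], [0.21, 2.46], [-1.02, 4.16], [0.16, 2.05], [-2.73, 2.73]. Speed limits (rad/s): [1.89, 1.89, 2.39, 2.39, 3.01, 3.01, 3.01].

INTERFACE

Orientations are given as a unit quaternion [x, y, z, w].
In Python, from workcell import state, snapshot, manip, spot_in, silhouettes, pinpoint gives the robot as it stands.
- The arm moves only by the tool move_arm, never from a script. Its argument "plan" is a list of rows, each an object of numbers: "x", "y", "z": the shift along the tool's x, y, z in m; "wx", "wy", "wz": the turn, a rotation vector about the tool's x, y, z in degrees; "hand": the finger opening in m, from 0 to 0.094. In form: [{"x": .., "y": .., "z": .., "wx": .., "wy": .., "wz": .., "hand": ..}, ...]. A call has exactly 5 rows; each row is the pose to reach, as a shift and turn from the pose commanded when the call began, along the tool's axes at that moment; what a row does not reach only later rows make up. A row lasts 1/10 s, in which the tool goes at most 50 mm and 8.59 degrees, less where a joint would pass 70% of its speed; a pose out of reach is approached as far as the arm can. A call with a gripper value outside its range is refused whole. The fingers move at their own pace and stop on an object; the grip force is fixed at half the most. Time passes only in rows, so rows that repeat a pose let the fingers close, or fill a call up. It gives the time, the measured TCP pose, the force and the opening at its end, in the units of the state.
- state(): the state, without advancing time (a new reading comes with each control period).
- snapshot(name): name is "scene" or "top"; returns a dict with "color" (420x560x3 uint8, red, green, blue), "camera_matrix" (3x3 intrinsics, pixels), "extrinsics" (4x4, takes a point from camera to world coordinates). Camera axes: x right, y down, z forward; pixel columns grow to the right and rows downward; lengths in m; the calibration is good to about 2 mm. A picture is of the moment at which its call begins. There is no depth.
- manip.sign_off(): hands the job in, once; it reports no verdict.
Trained networks look in a picture, given as the dict that the camera call returned (one of the last four; its "shot" number tells which), for a name from the list of things; names that differ only in an ending like _2 or _b are one class to them, and where a whole thing is asked for, a point or a joint stands for the part that bears it (a point fixed in the world has none). Each returns a list of dicts, best first, with "p" (0 to 1); they miss things now and then, are a little off and sometimes report something else, mostly with a low value. They report only what shows in the picture. A call takes as long as a camera call. They do not tell look-alikes from the thing itself.
- spot_in(picture, target): "location" ([x, y, z] in m, in the coordinates of the camera as it stood for that picture, good to about 4 mm: the middle of the surface that is visible of it).
- silhouettes(picture, target): "region" (420x560 bool, what is visible of it).
- pinpoint(picture, target): "location" ([x, y, z] in m, in the coordinates of the camera as it stood for that picture, good to about 4 mm: a listed point, or the origin of a listed thing).
The state is a dict: "clock": time; "joint_pos": joint angles; "joint_vel": joint speeds; "joint_efforts": joint torques, N m; "ee_pos": TCP position; "orientation": TCP orientation; "contact_force": force on the tool from outside, world axes, zero at the start; "torque": the same for the moment, N m; "width": opening from 0.0 (shut) to 1.0 (fully open).
Only numpy, scipy, OpenCV 4.12 (cv2) and the standard library are available. Lean on these libraries where they do the work, as an engineer would, in place of code of your own. Each camera call takes 0.05 s, during which the arm holds its last target.

TASK

Lift the aluminium release key out of its oak stand, set it upright in the round collar of the bench ratchet's steel hub, turn it until its four splines drop into the cross-shaped slots, and push it fully home against the spring so that its flange sits down on the collar and the ratchet lever rises off its lowest notch. Finish while still gripping the key and holding it pressed fully home: do not let go, or the spring pushes it back up. Leave the kettlebell, the two dumbbells and the coaster where they are.

Things in the scene. Friction and masses are not known exactly. Their poses are not given: they have to be found in the camera images.
- key: Loose bare aluminium release key, about 200 g, 110 mm tall, upright in the stand, yaw random. Origin: centre of its foot; z up along its axis. From the foot up: 0-42 mm four splines (two crossed bars along its x and y, each 32 mm across, 9 mm wide); 42-48 mm a round flange, 48 mm wide; 48-110 mm a square grip 26 x 26 mm. Same after every quarter turn.
- key_top (a point): Centre of the top face of the key's square grip, 110 mm above the foot, axes as the key's. The grip's flat faces look along the key's +-x and +-y: the splines point straight out from the middles of the grip's faces.
- stand: Fixed oak block, 90 x 90 x 55 mm tall, origin at the centre of its underside, with a round blind hole (36 mm wide, 47 mm deep) in its top. The key stands in it with its flange on the block's top, so the foot is 13 mm above the work surface and must rise over 42 mm to come clear.
- hub: Fixed steel end of the bench frame. Origin: on the hub's vertical axis at work surface height; z up; x along the grey frame tube (50 x 50 mm) that leads away from the hub. Hub: 64 x 64 mm square block, 85 mm high, on top a round collar (50 mm outside, 40 mm inside, 12 mm high, top at 97 mm). Frame and lever parts up to 140 mm high stand from 85 mm out along +x.
- collar_top (a point): Centre of the collar's mouth, on the hub's axis, 97 mm above the work surface; axes as the hub's. The key is home when its flange lies on the collar: its foot is then 42 mm below this point.
- slot_mouth (a point): On the hub's axis, 12 mm below the collar's top: centre of the cross-shaped hole in the block's top face. Slots run along the hub's x and y, each 35 mm long, 12 mm wide (1.5 mm room each side of a spline). A key not turned to match stops here; a matching one slides on and meets the brass plunger 20 mm lower, 32 mm below the collar's top.
- plunger (a joint): Spring plunger at the bottom of the cross-shaped hole, value in m: 0 up (at rest), grows as the key pushes it down; 0.010 when the key is home (hard stop 0.012). It pushes up with 6 N at 0 and 10 N at 0.010, so a released key pops up by 10 mm.
- ratchet_lever (a joint): Ratchet lever on the frame tube, pivot 100 mm out from the hub's axis along its x and 68 mm high, 120 mm long, pointing away from the hub. Value in rad: 0 in its lowest notch, grows as it rises; geared to the plunger (35 rad per m), 0.35 when the key is home. It need not be touched.
- kettlebell: Small dark cast iron kettlebell, 108 mm wide, 160 mm tall, loose, 2 kg; origin at the centre of its underside. Leave alone.
- dumbbell_a: Black hex dumbbell lying along its own x, 160 mm long, 56 mm high, 65 mm wide, loose, 2 kg; origin at the centre of its underside. Leave alone.
- dumbbell_b: Second hex dumbbell, same as the first, origin at the centre of its underside. Leave alone.
- coaster: White ceramic coaster, 100 mm in diameter, 8 mm high, loose, flat on the surface; origin at the centre of its underside. Leave alone.
Not all that is in view belongs to the job. Leave any orange look-alike of the key alone. Of the things shaped like the stand, the wooden one is meant.

How it is judged:
By the outcome, as a careful person would: the job done as asked, in the order asked, and still so for the second after the job is handed in, while the arm keeps its last pose, push and grip.
It also fails if it takes over 37 s, if anything falls off the work surface, if the arm or the gripper's body presses on something with over 40 N, if the wrist force passes 120 N, or if a joint passes its speed limit or range.

## Working session

There is one attempt and no reset: what is moved stays moved. The work goes in short steps, Python scripts to look and compute and a tool call to move; the robot and the scene stay as the last step left them, time stands still between calls to the robot, and variables do not carry over. Pictures are saved under pics/ and viewed, and the job is handed in when it is done.

Besides the shell and the picture viewer there is one more tool, called after "Request:" as name(argument=value, ...), one argument or row to a line, values as JSON. move_arm: Moves the arm, as the interface text tells. Its arguments: {"type":"object","properties":{"plan":{"type":"array"}},"required":["plan"]}

```bash
ls; mkdir -p pics
python3 - <<'E'
from workcell import state, snapshot
import cv2
s=state(); print(s)
for n in ("scene","top"):
    p=snapshot(n); cv2.imwrite(f"pics/{n}0.png",p["color"][:,:,::-1]); print(p["shot"],p["camera_matrix"],p["extrinsics"])
E
```

```text
pics
{'clock': 0.0, 'joint_pos': array([-1.34752833,  0.42676251,  0.07384213,  1.60657339, -0.03409655,
        1.11086781, -0.06712683]), 'joint_vel': array([ 0.0008585 , -0.000178  , -0.00118694, -0.00194793, -0.00131579,
       -0.00036516,  0.00133146]), 'joint_efforts': array([-6.81286001e-04, -9.35803986e+01,  3.66628021e+00, -4.54201663e+01,
       -4.90906939e-02,  1.98317261e-02,  1.00246989e-04]), 'ee_pos': array([0.24570067, 0.62823968, 0.22376986]), 'orientation': array([ 0.1305733 ,  0.69491012, -0.13152327,  0.69480369]), 'contact_force': array([-0.49889728, -0.88623023, -0.16384321]), 'torque': array([-0.02956404,  0.00829162,  0.00775793]), 'width': 1.0035696211991023}
1 [[445.71887653   0.         286.63385774]
 [  0.         445.71887653 210.65262006]
 [  0.           0.           1.        ]] [[-0.10727073  0.74345953 -0.6601219   1.35797716]
 [ 0.99421179  0.07621169 -0.0757277   0.08287819]
 [-0.00599147 -0.66442435 -0.74733151  0.99646157]
 [ 0.          0.          0.          1.        ]]
2 [[457.35372105   0.         284.00486547]
 [  0.         457.35372105 210.96625075]
 [  0.           0.           1.        ]] [[ 6.62299113e-03 -9.78213483e-01  2.07495827e-01  2.91185569e-01]
 [-9.99977625e-01 -6.28367490e-03  2.29434704e-03 -2.24256370e-03]
 [-9.40524891e-04 -2.07506379e-01 -9.78233212e-01  1.32783644e+00]
 [ 0.00000000e+00  0.00000000e+00  0.00000000e+00  1.00000000e+00]]
```

View pics/scene0.png

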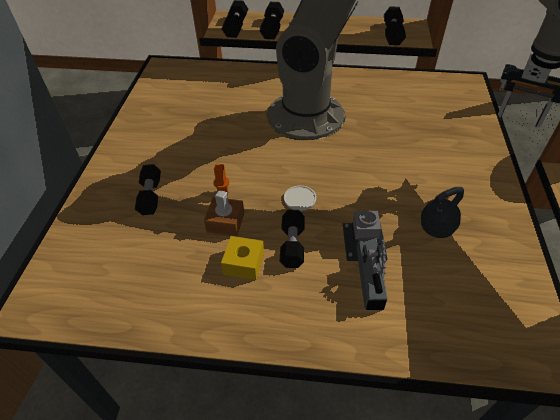

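View pics/top0.png

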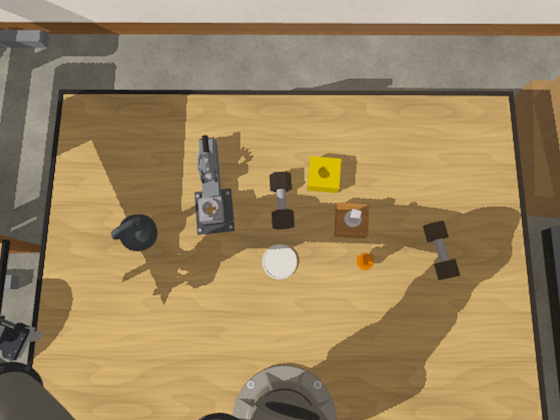

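The wanted key is the silver one in the brown stand: top (353,218), scene (222,203). The look-alikes are an orange key at top (365,261), scene (221,178), and a yellow block at top (324,173). The hub collar is at top (210,208). Next I'll crop in and measure.

```bash
cat > h.py <<'E'
import numpy as np, cv2
from workcell import state, snapshot, spot_in, silhouettes, pinpoint
from scipy.spatial.transform import Rotation as R
def w(p,l): return (p["extrinsics"]@np.r_[l,1])[:3]
def proj(p,X):
    X=np.atleast_2d(X); E=np.linalg.inv(p["extrinsics"]); c=X@E[:3,:3].T+E[:3,3]; q=c@p["camera_matrix"].T; return q[:,:2]/q[:,2:]
def ray(p,uv,z):
    d=p["extrinsics"][:3,:3]@np.linalg.solve(p["camera_matrix"],np.r_[uv,1]); o=p["extrinsics"][:3,3]; return o+d*(z-o[2])/d[2]
def crop(p,name,u0,v0,u1,v1,k):
    cv2.imwrite("pics/"+name,cv2.resize(p["color"][v0:v1,u0:u1,::-1],None,fx=k,fy=k,interpolation=cv2.INTER_CUBIC))
E
python3 - <<'E'
from h import *
for n in ("scene","top"):
    p=snapshot(n)
    for t in ("key","key_top","stand","hub","collar_top","slot_mouth","kettlebell","dumbbell_a","coaster"):
        print(n,t,[(round(d["p"],2),w(p,d["location"]).round(4).tolist()) for d in pinpoint(p,t)[:3]])
    if n=="top": crop(p,"k_top.png",300,140,400,290,4); crop(p,"h_top.png",180,120,260,250,4)
    else: crop(p,"k_sc.png",190,150,280,290,4); crop(p,"h_sc.png",330,190,410,320,4)
E
python3 -c "
import cv2,numpy as np
for a in ('top','sc'):
    x,y=cv2.imread(f'pics/k_{a}.png'),cv2.imread(f'pics/h_{a}.png'); h=max(x.shape[0],y.shape[0])
    f=lambda i:np.pad(i,((0,h-i.shape[0]),(0,0),(0,0)))
    cv2.imwrite(f'pics/c_{a}.png',np.hstack([f(x),f(y)]))"
```

```text
scene key [(0.9, [0.4235, -0.2215, 0.0008]), (0.57, [0.5424, -0.1893, 0.0114])]
scene key_top [(0.82, [0.4196, -0.2215, 0.1086]), (0.81, [0.5377, -0.1944, 0.1254])]
scene stand [(0.93, [0.541, -0.1902, 0.0045]), (0.81, [0.6799, -0.1137, 0.001])]
scene hub [(0.87, [0.564, 0.2073, 0.0022]), (0.55, [0.4608, -0.4438, -0.0015])]
scene collar_top []
scene slot_mouth [(0.69, [0.5613, 0.2101, 0.0874])]
scene kettlebell [(0.64, [0.4968, 0.4195, 0.0019])]
scene dumbbell_a [(0.8, [0.4595, -0.4448, -0.0023]), (0.75, [0.5988, 0.0145, 0.0005])]
scene coaster [(0.74, [0.4273, 0.0162, 0.0016])]
top key [(0.81, [0.5404, -0.1928, 0.0115]), (0.67, [0.5995, 0.0085, 0.0025]), (0.55, [0.4262, -0.2253, 0.0006])]
top key_top [(0.82, [0.5376, -0.1945, 0.1271]), (0.66, [0.5635, 0.2071, -0.0038]), (0.53, [0.4152, -0.2267, 0.1127])]
top stand [(0.68, [0.5412, -0.1937, -0.0025]), (0.59, [0.6792, -0.1157, 0.0007])]
top hub [(0.25, [0.5993, 0.0099, 0.0035])]
top collar_top [(0.66, [0.5609, 0.2059, 0.0979]), (0.4, [0.5601, 0.2101, 0.0853])]
top slot_mouth [(0.62, [0.5606, 0.2084, 0.0877])]
top kettlebell [(0.65, [0.4985, 0.4181, -0.0028]), (0.39, [0.539, -0.1931, -0.0003])]
top dumbbell_a [(0.83, [0.6025, 0.0114, 0.0044]), (0.69, [0.4579, -0.4456, -0.0002])]
top coaster [(0.77, [0.4241, 0.0134, -0.0008])]
```

View pics/c_top.png

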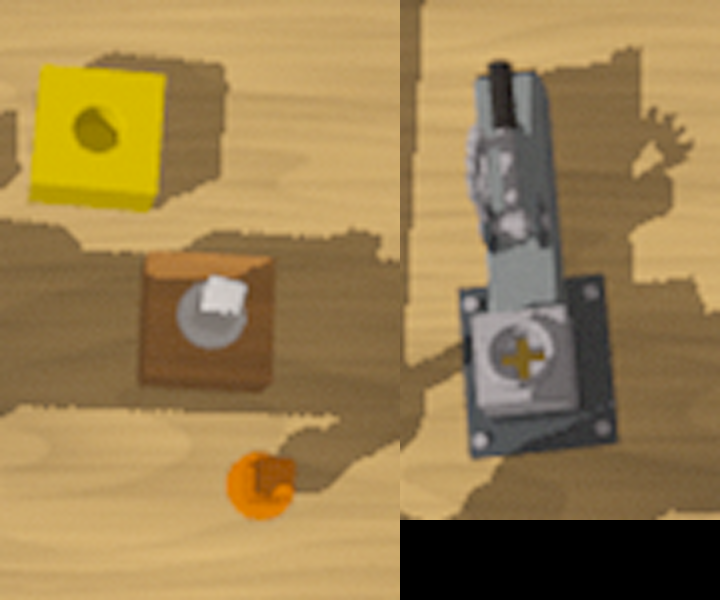

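View pics/c_sc.png

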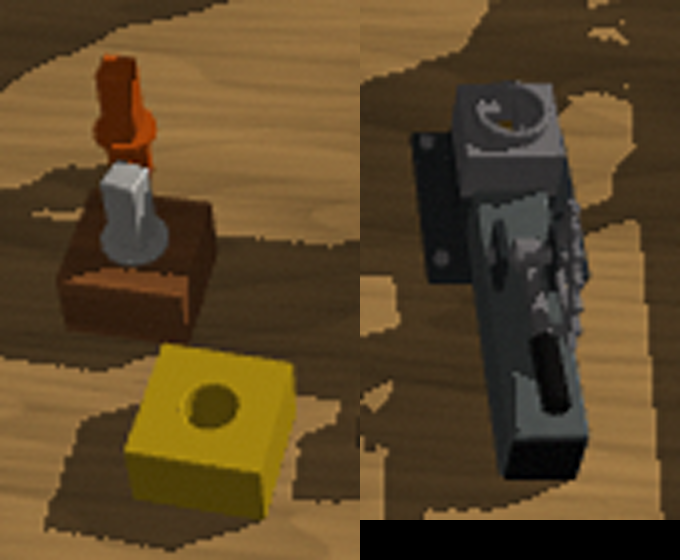

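The close crop confirms the silver square-grip key in the brown wooden stand (top ≈ (352,214)). The orange key stands free and the yellow block is empty. Next: yaw of the key and hub.

Run:
```python
from h import *
p=snapshot("top"); q=snapshot("scene")
np.savez("p.npz",t=p["color"],s=q["color"])
# key top: bright pixels
def top(P,box,thr,z):
    g=cv2.cvtColor(P["color"],cv2.COLOR_RGB2HSV); m=np.zeros(g.shape[:2],np.uint8)
    u0,v0,u1,v1=box; m[v0:v1,u0:u1]=((g[v0:v1,u0:u1,2]>thr)&(g[v0:v1,u0:u1,1]<40))
    n,l,st,c=cv2.connectedComponentsWithStats(m,connectivity=4); i=1+np.argmax(st[1:,4]); vu=np.argwhere(l==i)
    # world rectify on sub-pixel squares
    pts=np.array([ray(P,(u+a,v+b),z)[:2] for v,u in vu for a in(-.5,.5) for b in(-.5,.5)])
    r=cv2.minAreaRect((pts*1000).astype(np.float32)); print(len(vu),r, pts.mean(0))
    print((l[vu[:,0].min()-1:vu[:,0].max()+2,vu[:,1].min()-1:vu[:,1].max()+2]==i).astype(int))
top(p,(340,200,370,235),175,.123)
top(q,(205,180,240,220),150,.123)
# hub
for nm in("hub","key","stand"):
  for P in(p,q):
    for d in silhouettes(P,nm)[:2]:
        m=d["region"]; vu=np.argwhere(m); print(nm,round(d["p"],2),m.sum(),vu.min(0),vu.max(0))
```

```text
77 ((542.2482299804688, -190.44383239746094), (29.607540130615234, 25.134626388549805), 88.6777572631836) [ 0.54117728 -0.19071346]
[[0 0 0 0 0 0 0 0 0 0 0 0 0]
 [0 0 0 0 1 1 1 0 0 0 0 0 0]
 [0 0 0 1 1 1 1 1 1 0 0 0 0]
 [0 0 1 1 1 1 1 1 1 1 1 1 0]
 [0 0 1 1 1 1 1 1 1 1 1 1 0]
 [0 0 1 1 1 1 1 1 1 1 1 1 0]
 [0 0 1 1 1 1 1 1 1 1 1 1 0]
 [0 0 1 1 1 1 1 1 1 1 1 0 0]
 [0 1 1 1 1 1 1 1 1 1 1 0 0]
 [0 0 1 1 1 1 1 1 1 1 1 0 0]
 [0 0 0 0 0 0 0 0 0 0 0 0 0]]
18 ((539.5601806640625, -185.46273803710938), (21.22596549987793, 17.30731201171875), 77.41068267822266) [ 0.53962978 -0.18551937]
[[0 0 0 0 0 0 0 0 0]
 [0 0 0 1 1 0 0 0 0]
 [0 1 1 1 1 0 0 1 0]
 [0 1 1 1 1 0 1 1 0]
 [0 1 0 0 1 1 1 0 0]
 [0 0 0 0 0 1 0 0 0]
 [0 0 0 0 0 0 0 0 0]]
hub 0.72 2699 [134 194] [234 234]
hub 0.9 2975 [210 343] [309 386]
hub 0.33 1071 [197 204] [236 243]
key 0.63 217 [254 357] [269 373]
key 0.53 243 [209 345] [226 361]
key 0.88 342 [164 213] [191 229]
key 0.8 330 [190 215] [215 231]
stand 0.96 834 [202 335] [237 368]
stand 0.79 1043 [157 309] [192 341]
stand 0.71 1458 [237 221] [278 263]
stand 0.67 1006 [198 204] [235 243]
```

```bash
cat > fit.py <<'E'
from h import *
from scipy.optimize import differential_evolution, minimize
def gradmag(P):
    g=cv2.GaussianBlur(P["color"].astype(np.float32),(0,0),0.7)
    gx=cv2.Sobel(g,cv2.CV_32F,1,0);gy=cv2.Sobel(g,cv2.CV_32F,0,1)
    return gx,gy
def seg(a,b,n=40): t=np.linspace(0,1,n)[:,None]; return np.array(a)*(1-t)+np.array(b)*t
def score(P,G,segs,pose):
    x,y,yaw=pose; c,s=np.cos(yaw),np.sin(yaw); M=np.array([[c,-s,0],[s,c,0],[0,0,1]]); tot=0
    for L in segs:
        uv=proj(P,L@M.T+[x,y,0]); d=np.gradient(uv,axis=0); n=np.c_[-d[:,1],d[:,0]]; n/=np.linalg.norm(n,axis=1,keepdims=True)+1e-9
        mp=uv.astype(np.float32)
        r=[cv2.remap(g,mp[:,:1],mp[:,1:],cv2.INTER_LINEAR)[:,0] for g in G]
        e=np.abs(r[0]*n[:,:1]+r[1]*n[:,1:]).max(1)
        tot+=np.minimum(e,250).mean()
    return tot/len(segs)
def sq(h,z): k=[[-h,-h,z],[h,-h,z],[h,h,z],[-h,h,z]]; return [seg(k[i],k[(i+1)%4]) for i in range(4)]
def circ(r,z): t=np.linspace(0,2*np.pi,100); return np.c_[r*np.cos(t),r*np.sin(t),z+0*t]
def fit(views,bounds):
    f=lambda q:-sum(score(P,G,S,q) for P,G,S in views)
    r=differential_evolution(f,bounds,seed=1,popsize=20,maxiter=60); return r.x,-r.fun
E
python3 - <<'E'
from fit import *
p=snapshot("top"); q=snapshot("scene"); Gp,Gq=gradmag(p),gradmag(q); d=np.deg2rad
K=sq(.013,.123)
bk=[(.53,.55),(-.205,-.18),(d(-45),d(45))]
for nm,v in (("top",[(p,Gp,K)]),("both",[(p,Gp,K+[circ(.024,.061)]),(q,Gq,K+[circ(.024,.061)])])):
    x,s=fit(v,bk); print("key",nm,x[:2].round(4),np.rad2deg(x[2]).round(1),s)
kx=x
H=sq(.032,.085)
tube=[seg([.04,-.025,.05],[.2,-.025,.05])]  # weak
C=[circ(.025,.097),circ(.02,.097)]
bh=[(.55,.575),(.195,.22),(d(-25),d(25))]
for nm,v in (("top",[(p,Gp,H+C)]),("topsq",[(p,Gp,H)]),("sc",[(q,Gq,H+C)]),("both",[(p,Gp,H+C),(q,Gq,H+C)])):
    x,s=fit(v,bh); print("hub",nm,x[:2].round(4),np.rad2deg(x[2]).round(1),s)
    if nm=="both": hx=x
out=[]
for P,boxes in((p,((330,195,380,245),(180,180,260,250))),(q,((195,175,255,235),(335,195,405,265)))):
    for (pose,segs),b in zip(((kx,K+[circ(.024,.061)]),(hx,H+C)),boxes):
        k=6; im=cv2.resize(P["color"][b[1]:b[3],b[0]:b[2],::-1],None,fx=k,fy=k,interpolation=cv2.INTER_CUBIC)
        c,s=np.cos(pose[2]),np.sin(pose[2]);M=np.array([[c,-s,0],[s,c,0],[0,0,1]])
        for L in segs:
            uv=(proj(P,L@M.T+[*pose[:2],0])-[b[0],b[1]]+.5)*k
            cv2.polylines(im,[uv.astype(np.int32)],False,(0,255,0),1)
        out.append(cv2.resize(im,(380,290)))
cv2.imwrite("pics/fit.png",np.vstack([np.hstack(out[:2]),np.hstack(out[2:])]))
E
```

```text
key top [ 0.5418 -0.1917] -11.1 223.57945357460113
key both [ 0.5421 -0.1904] -9.0 397.32301758412467
hub top [0.5609 0.2059] 6.5 130.27103309527078
hub topsq [0.5608 0.2062] 6.6 140.64729815724655
hub sc [0.5628 0.2093] 7.4 106.76996454599548
hub both [0.5612 0.2075] 7.6 225.43783706260567
```

View pics/fit.png

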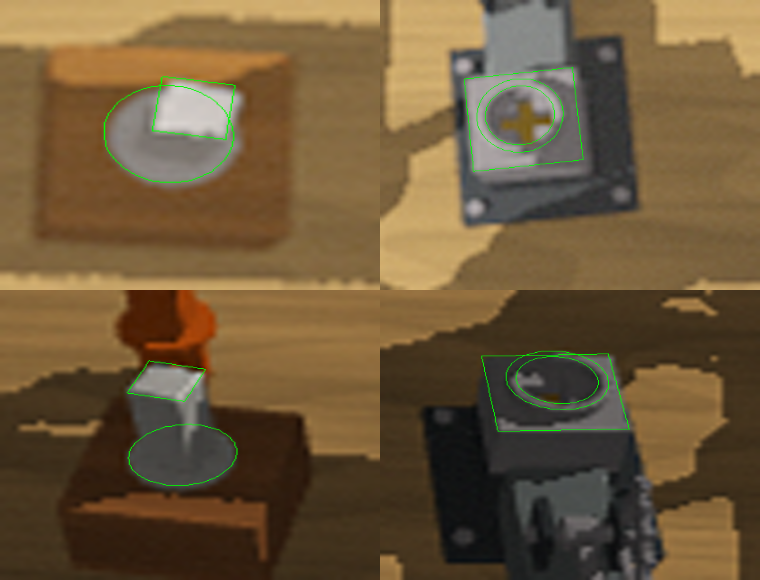

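```bash
cat >> h.py <<'E'
def Rdown(yaw):  # tool x down, tool y at world yaw
    y=np.array([np.cos(yaw),np.sin(yaw),0]); x=np.array([0,0,-1.]); return np.c_[x,y,np.cross(x,y)]
def to(pos,yawdeg,s=None):
    s=s or state(); Rc=R.from_quat(s["orientation"]).as_matrix(); 
    d=Rc.T@(np.array(pos)-s["ee_pos"]); rv=np.rad2deg(R.from_matrix(Rc.T@Rdown(np.deg2rad(yawdeg))).as_rotvec())
    yw=np.rad2deg(np.arctan2(Rc[1,1],Rc[0,1])); 
    print("t",round(float(s["clock"]),2),"pos",s["ee_pos"].round(4),"yaw",yw.round(1),"tiltaxis",Rc[:,0].round(3),"F",s["contact_force"].round(1),"w",round(float(s["width"]),3))
    print("  d mm",(d*1000).round(1)," rot",rv.round(1))
E
python3 - <<'E'
from h import *
for y in(-10,80,-100): print(y); to((.541,-.192,.224),y)
E
```

```text
-10
t 1.6 pos [0.2458 0.6286 0.2245] yaw 68.6 tiltaxis [-0. -0. -1.] F [0.  0.2 0.7] w 1.004
  d mm [ 5.000e-01 -6.567e+02  5.738e+02]  rot [78.6 -0.   0. ]
80
t 1.6 pos [0.2458 0.6286 0.2245] yaw 68.6 tiltaxis [-0. -0. -1.] F [0.  0.2 0.7] w 1.004
  d mm [ 5.000e-01 -6.567e+02  5.738e+02]  rot [-11.4  -0.    0. ]
-100
t 1.6 pos [0.2458 0.6286 0.2245] yaw 68.6 tiltaxis [-0. -0. -1.] F [0.  0.2 0.7] w 1.004
  d mm [ 5.000e-01 -6.567e+02  5.738e+02]  rot [168.6   0.    0. ]
```

Request:
move_arm(
  plan=[
    {"x": 0, "y": -0.022, "z": 0.046, "wx": 7.8},
    {"x": 0, "y": -0.044, "z": 0.092, "wx": 15.6},
    {"x": 0, "y": -0.066, "z": 0.138, "wx": 23.4},
    {"x": 0, "y": -0.088, "z": 0.184, "wx": 31.2},
    {"x": 0, "y": -0.11, "z": 0.23, "wx": 39},
  ],
)

```text
$.plan[0]: bad value
```

```bash
python3 -c "
from h import *
to((.541,-.192,.224),-10); to((.52,.2,.224),-10)"
```

```text
t 1.6 pos [0.2458 0.6286 0.2245] yaw 68.6 tiltaxis [-0. -0. -1.] F [0.  0.2 0.7] w 1.004
  d mm [ 5.000e-01 -6.567e+02  5.738e+02]  rot [78.6 -0.   0. ]
t 1.6 pos [0.2458 0.6286 0.2245] yaw 68.6 tiltaxis [-0. -0. -1.] F [0.  0.2 0.7] w 1.004
  d mm [   0.5 -299.3  411.5]  rot [78.6 -0.   0. ]
```

All keys are needed.

Request:
move_arm(
  plan=[
    {"x": 0, "y": -0.022, "z": 0.044, "wx": 7.8, "wy": 0, "wz": 0, "hand": 0.094},
    {"x": 0, "y": -0.044, "z": 0.088, "wx": 15.6, "wy": 0, "wz": 0, "hand": 0.094},
    {"x": 0, "y": -0.066, "z": 0.132, "wx": 23.4, "wy": 0, "wz": 0, "hand": 0.094},
    {"x": 0, "y": -0.088, "z": 0.176, "wx": 31.2, "wy": 0, "wz": 0, "hand": 0.094},
    {"x": 0, "y": -0.11, "z": 0.22, "wx": 39, "wy": 0, "wz": 0, "hand": 0.094},
  ],
)

```text
clock: 2.1
ee_pos: [0.4117, 0.4444, 0.2247]
orientation: [0.357, 0.61, -0.357, 0.61]
contact_force: [0.3, 1.5, -0.1]
width: 0.999
```

```bash
python3 -c "
from h import *
to((.541,-.192,.224),-10); to((.52,.2,.224),-10)"
```

```text
t 2.1 pos [0.4117 0.4444 0.2247] yaw 29.3 tiltaxis [ 0.     0.001 -1.   ] F [ 0.3  1.5 -0.1] w 0.999
  d mm [ 4.000e-01 -1.990e+02  6.182e+02]  rot [39.3 -0.  -0. ]
t 2.1 pos [0.4117 0.4444 0.2247] yaw 29.3 tiltaxis [ 0.     0.001 -1.   ] F [ 0.3  1.5 -0.1] w 0.999
  d mm [  0.6 -25.3 266.1]  rot [39.3 -0.  -0. ]
```

Request:
move_arm(
  plan=[
    {"x": 0, "y": -0.006, "z": 0.048, "wx": 8, "wy": 0, "wz": 0, "hand": 0.094},
    {"x": 0, "y": -0.012, "z": 0.096, "wx": 16, "wy": 0, "wz": 0, "hand": 0.094},
    {"x": 0, "y": -0.02, "z": 0.144, "wx": 24, "wy": 0, "wz": 0, "hand": 0.094},
    {"x": 0, "y": -0.028, "z": 0.192, "wx": 32, "wy": 0, "wz": 0, "hand": 0.094},
    {"x": 0, "y": -0.036, "z": 0.24, "wx": 39.3, "wy": 0, "wz": 0, "hand": 0.094},
  ],
)

```text
clock: 2.6
ee_pos: [0.4984, 0.2178, 0.2248]
orientation: [0.542, 0.455, -0.541, 0.455]
contact_force: [0.7, 0.2, 0.3]
width: 1.002
```

```bash
python3 -c "
from h import *
to((.541,-.192,.224),-10)"
```

```text
t 2.6 pos [0.4984 0.2178 0.2248] yaw -10.0 tiltaxis [ 0.     0.001 -1.   ] F [0.7 0.2 0.3] w 1.002
  d mm [  0.5 113.  396.2]  rot [ 0. -0. -0.]
```

Request:
move_arm(
  plan=[
    {"x": 0, "y": 0.013, "z": 0.047, "wx": 0, "wy": 0, "wz": 0, "hand": 0.094},
    {"x": 0, "y": 0.027, "z": 0.094, "wx": 0, "wy": 0, "wz": 0, "hand": 0.094},
    {"x": 0, "y": 0.04, "z": 0.141, "wx": 0, "wy": 0, "wz": 0, "hand": 0.094},
    {"x": 0, "y": 0.054, "z": 0.188, "wx": 0, "wy": 0, "wz": 0, "hand": 0.094},
    {"x": 0, "y": 0.067, "z": 0.235, "wx": 0, "wy": 0, "wz": 0, "hand": 0.094},
  ],
)

```text
clock: 3.1
ee_pos: [0.5247, -0.0252, 0.2248]
orientation: [0.541, 0.456, -0.54, 0.456]
contact_force: [1.6, -0.4, 0.3]
width: 0.999
```

Request:
move_arm(
  plan=[
    {"x": 0, "y": 0.013, "z": 0.046, "wx": 0, "wy": 0, "wz": 0, "hand": 0.094},
    {"x": 0, "y": 0.026, "z": 0.092, "wx": 0, "wy": 0, "wz": 0, "hand": 0.094},
    {"x": 0, "y": 0.036, "z": 0.128, "wx": 0, "wy": 0, "wz": 0, "hand": 0.094},
    {"x": 0, "y": 0.044, "z": 0.154, "wx": 0, "wy": 0, "wz": 0, "hand": 0.094},
    {"x": 0, "y": 0.046, "z": 0.161, "wx": 0, "wy": 0, "wz": 0, "hand": 0.094},
  ],
)

```text
clock: 3.6
ee_pos: [0.5427, -0.1931, 0.2247]
orientation: [-0.541, -0.455, 0.541, -0.455]
contact_force: [-0.7, 0.5, -0.0]
width: 0.998
```

```bash
python3 -c "
from h import *
to((.541,-.192,.089),-10)
p=snapshot('scene'); crop(p,'a1.png',170,120,300,260,4)"
```

```text
t 3.6 pos [ 0.5427 -0.1931  0.2247] yaw -9.9 tiltaxis [ 0.    -0.001 -1.   ] F [-0.7  0.5 -0. ] w 0.998
  d mm [135.7  -1.9  -1. ]  rot [ 0.1  0.1 -0. ]
```

View pics/a1.png

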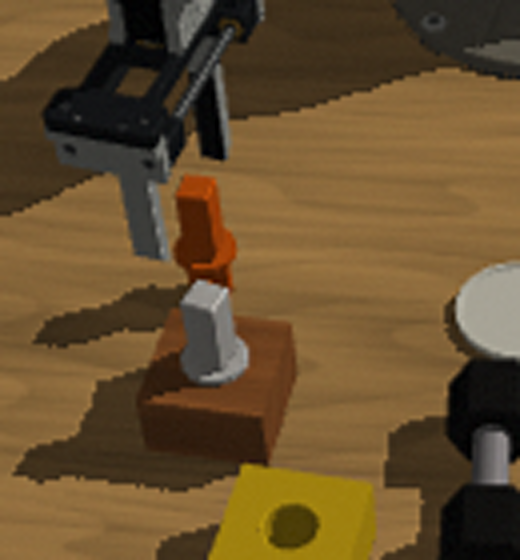

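The scene crop shows the open jaws above and either side of the silver key, with the orange key clear of the fingers. I'll refit the key's yaw here because the lighting is better.

Run:
```python
from fit import *
p=snapshot("scene"); G=gradmag(p); d=np.deg2rad
B=.045; 
V=[seg([sx*.013,sy*.013,.062],[sx*.013,sy*.013,.123]) for sx,sy in((1,1),(1,-1),(-1,-1))]
for S in (sq(.013,.123),sq(.013,.123)+V):
    x,s=fit([(p,G,S)],[(.53,.555),(-.205,-.18),(d(-45),d(45))]); print(x[:2].round(4),np.rad2deg(x[2]).round(1),s)
x,s=fit([(p,G,sq(.045,.055))],[(.53,.555),(-.205,-.18),(d(-45),d(45))]); print("stand",x[:2].round(4),np.rad2deg(x[2]).round(1),s)
```

```text
[ 0.5418 -0.189 ] -13.0 204.56370592539238
[ 0.5418 -0.1883] -23.9 166.64132657606348
stand [ 0.5416 -0.191 ] -4.9 96.38794223358379
```

Request:
move_arm(
  plan=[
    {"x": 0.035, "y": -0.001, "z": -0.001, "wx": 1.5, "wy": 0, "wz": 0, "hand": 0.094},
    {"x": 0.075, "y": -0.001, "z": -0.001, "wx": 1.5, "wy": 0, "wz": 0, "hand": 0.094},
    {"x": 0.11, "y": -0.001, "z": -0.001, "wx": 1.5, "wy": 0, "wz": 0, "hand": 0.094},
    {"x": 0.13, "y": -0.001, "z": -0.001, "wx": 1.5, "wy": 0, "wz": 0, "hand": 0.094},
    {"x": 0.136, "y": -0.001, "z": -0.001, "wx": 1.5, "wy": 0, "wz": 0, "hand": 0.094},
  ],
)

```text
clock: 4.2
ee_pos: [0.5413, -0.1865, 0.0865]
orientation: [-0.545, -0.45, 0.546, -0.449]
contact_force: [-0.0, 0.6, 1.1]
width: 0.999
```

```bash
python3 -c "
from h import *
to((.5418,-.191,.089),-11.5)
p=snapshot('scene'); crop(p,'a2.png',170,120,300,260,4)"
```

```text
t 4.2 pos [ 0.5413 -0.1865  0.0865] yaw -11.1 tiltaxis [-0.003  0.001 -1.   ] F [-0.   0.6  1.1] w 0.999
  d mm [-2.5  1.4  4.3]  rot [ 0.4 -0.   0.2]
```

View pics/a2.png

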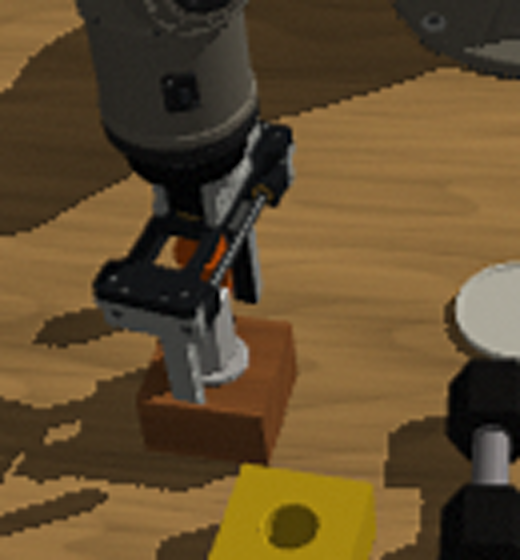

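Request:
move_arm(
  plan=[
    {"x": -0.002, "y": 0.001, "z": 0.004, "wx": 0, "wy": 0, "wz": 0, "hand": 0.094},
    {"x": -0.002, "y": 0.001, "z": 0.004, "wx": 0, "wy": 0, "wz": 0, "hand": 0.094},
    {"x": -0.002, "y": 0.001, "z": 0.004, "wx": 0, "wy": 0, "wz": 0, "hand": 0.02},
    {"x": -0.002, "y": 0.001, "z": 0.004, "wx": 0, "wy": 0, "wz": 0, "hand": 0.02},
    {"x": -0.002, "y": 0.001, "z": 0.004, "wx": 0, "wy": 0, "wz": 0, "hand": 0.02},
  ],
)

```text
clock: 4.75
ee_pos: [0.5426, -0.1926, 0.0909]
orientation: [0.546, 0.449, -0.546, 0.449]
contact_force: [-0.3, 0.7, 0.8]
width: 0.78
```

Request:
move_arm(
  plan=[
    {"x": 0, "y": 0, "z": 0, "wx": 0, "wy": 0, "wz": 0, "hand": 0.02},
    {"x": 0, "y": 0, "z": 0, "wx": 0, "wy": 0, "wz": 0, "hand": 0.02},
    {"x": 0, "y": 0, "z": 0, "wx": 0, "wy": 0, "wz": 0, "hand": 0.02},
    {"x": 0, "y": 0, "z": 0, "wx": 0, "wy": 0, "wz": 0, "hand": 0.02},
    {"x": 0, "y": 0, "z": 0, "wx": 0, "wy": 0, "wz": 0, "hand": 0.02},
  ],
)

```text
clock: 5.25
ee_pos: [0.5423, -0.1927, 0.0904]
orientation: [-0.546, -0.449, 0.546, -0.449]
contact_force: [0.7, -0.0, 0.1]
width: 0.358
```

```bash
python3 -c "
from h import *
to((.5418,-.191,.089),-11.5)
p=snapshot('scene'); crop(p,'a3.png',170,120,300,260,4)"
```

```text
t 5.25 pos [ 0.5423 -0.1927  0.0904] yaw -11.2 tiltaxis [-0. -0. -1.] F [ 0.7 -0.   0.1] w 0.358
  d mm [ 1.4 -0.8 -1.6]  rot [0.3 0.  0. ]
```

View pics/a3.png

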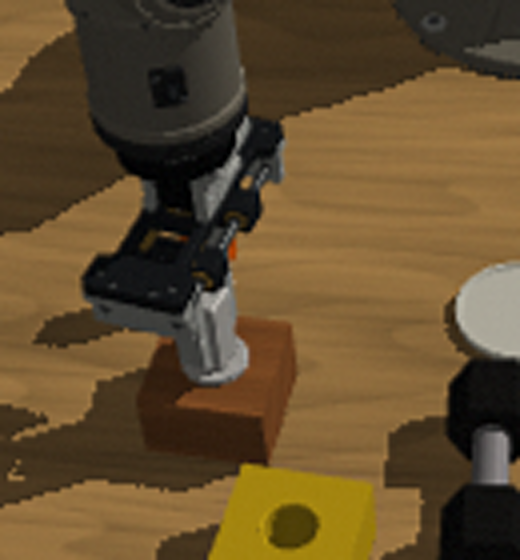

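Request:
move_arm(
  plan=[
    {"x": 0, "y": 0, "z": 0, "wx": 0, "wy": 0, "wz": 0, "hand": 0.02},
    {"x": 0, "y": 0, "z": 0, "wx": 0, "wy": 0, "wz": 0, "hand": 0.02},
    {"x": 0, "y": 0, "z": 0, "wx": 0, "wy": 0, "wz": 0, "hand": 0.02},
    {"x": 0, "y": 0, "z": 0, "wx": 0, "wy": 0, "wz": 0, "hand": 0.02},
    {"x": 0, "y": 0, "z": 0, "wx": 0, "wy": 0, "wz": 0, "hand": 0.02},
  ],
)

```text
clock: 5.8
ee_pos: [0.5423, -0.1927, 0.0904]
orientation: [-0.546, -0.449, 0.546, -0.449]
contact_force: [-0.3, -0.4, -0.8]
width: 0.284
```

Request:
move_arm(
  plan=[
    {"x": -0.01, "y": 0, "z": 0, "wx": 0, "wy": 0, "wz": 0, "hand": 0.02},
    {"x": -0.03, "y": 0, "z": 0, "wx": 0, "wy": 0, "wz": 0, "hand": 0.02},
    {"x": -0.06, "y": 0, "z": 0, "wx": 0, "wy": 0, "wz": 0, "hand": 0.02},
    {"x": -0.09, "y": 0, "z": 0, "wx": 0, "wy": 0, "wz": 0, "hand": 0.02},
    {"x": -0.112, "y": 0, "z": 0, "wx": 0, "wy": 0, "wz": 0, "hand": 0.02},
  ],
)

```text
clock: 6.3
ee_pos: [0.5426, -0.193, 0.2049]
orientation: [0.547, 0.448, -0.546, 0.449]
contact_force: [-0.4, 1.0, -2.1]
width: 0.282
```

```bash
python3 -c "
from h import *
to((.561,.207,.2024),7)
p=snapshot('scene'); crop(p,'a4.png',170,90,300,230,4)
p=snapshot('top'); crop(p,'a4t.png',300,160,420,270,4)"
```

```text
t 6.3 pos [ 0.5426 -0.193   0.2049] yaw -11.2 tiltaxis [ 0.001 -0.    -1.   ] F [-0.4  1.  -2.1] w 0.282
  d mm [   2.5  -59.6 -396. ]  rot [-18.2   0.   -0.1]
```

View pics/a4.png

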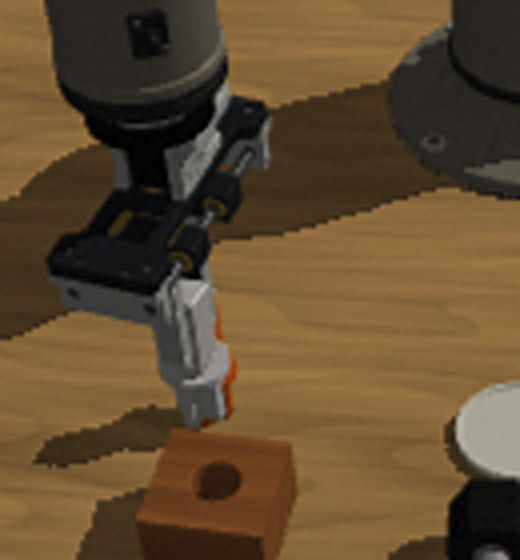

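The key is out of the stand and upright in the jaws (crop ≈(200,390)). Now to the hub.

Request:
move_arm(
  plan=[
    {"x": 0, "y": -0.004, "z": -0.025, "wx": -2, "wy": 0, "wz": 0, "hand": 0.02},
    {"x": 0, "y": -0.01, "z": -0.07, "wx": -5, "wy": 0, "wz": 0, "hand": 0.02},
    {"x": 0, "y": -0.018, "z": -0.115, "wx": -8, "wy": 0, "wz": 0, "hand": 0.02},
    {"x": 0, "y": -0.025, "z": -0.16, "wx": -11, "wy": 0, "wz": 0, "hand": 0.02},
    {"x": 0, "y": -0.031, "z": -0.205, "wx": -14, "wy": 0, "wz": 0, "hand": 0.02},
  ],
)

```text
clock: 6.9
ee_pos: [0.551, 0.0162, 0.2021]
orientation: [0.487, 0.513, -0.487, 0.513]
contact_force: [0.6, 0.3, -2.5]
width: 0.277
```

```bash
python3 -c "
from h import *
to((.561,.207,.2024),7)"
```

```text
t 6.9 pos [0.551  0.0162 0.2021] yaw 3.0 tiltaxis [-0.001  0.    -1.   ] F [ 0.6  0.3 -2.5] w 0.277
  d mm [  -0.3   19.8 -190. ]  rot [-4. -0.  0.]
```

Request:
move_arm(
  plan=[
    {"x": 0, "y": 0.005, "z": -0.045, "wx": -1, "wy": 0, "wz": 0, "hand": 0.02},
    {"x": 0, "y": 0.01, "z": -0.09, "wx": -2, "wy": 0, "wz": 0, "hand": 0.02},
    {"x": 0, "y": 0.014, "z": -0.135, "wx": -3, "wy": 0, "wz": 0, "hand": 0.02},
    {"x": 0, "y": 0.018, "z": -0.17, "wx": -4, "wy": 0, "wz": 0, "hand": 0.02},
    {"x": 0, "y": 0.02, "z": -0.19, "wx": -4, "wy": 0, "wz": 0, "hand": 0.02},
  ],
)

```text
clock: 7.4
ee_pos: [0.5615, 0.2085, 0.2017]
orientation: [0.468, 0.53, -0.469, 0.529]
contact_force: [-0.2, 0.1, -0.6]
width: 0.284
```

```bash
python3 -c "
from h import *
p=snapshot('scene'); crop(p,'a5.png',310,140,440,280,4)
p=snapshot('top'); crop(p,'a5t.png',160,130,280,270,4)
to((.561,.207,.2024),7)
for n in ('scene','top'):
    p=snapshot(n)
    for t in ('key','key_top','collar_top','slot_mouth','hub'): print(n,t,[(round(d['p'],2),w(p,d['location']).round(4).tolist()) for d in pinpoint(p,t)[:3]])
"
```

```text
t 7.5 pos [0.5616 0.208  0.2016] yaw 7.0 tiltaxis [-0.001 -0.    -1.   ] F [-0.5 -0.7 -2.3] w 0.283
  d mm [-0.8 -0.8  0.9]  rot [0.  0.  0.1]
scene key [(0.87, [0.4237, -0.2226, -0.0002]), (0.82, [0.5614, 0.2135, 0.1274])]
scene key_top [(0.72, [0.4192, -0.2248, 0.1115]), (0.52, [0.5565, 0.2073, 0.2339])]
scene collar_top [(0.76, [0.562, 0.2079, 0.0939])]
scene slot_mouth [(0.91, [0.5628, 0.21, 0.0867])]
scene hub [(0.58, [0.5636, 0.2089, 0.0011])]
top key [(0.75, [0.4278, -0.2228, -0.0007]), (0.55, [0.6015, 0.0125, 0.0002]), (0.42, [0.5608, 0.2046, 0.1247])]
top key_top [(0.66, [0.4155, -0.2247, 0.1137]), (0.47, [0.4541, -0.4454, -0.0015]), (0.38, [0.5621, 0.1997, 0.2356])]
top collar_top [(0.4, [0.542, -0.1917, -0.001])]
top slot_mouth [(0.76, [0.5643, 0.2097, 0.0862])]
top hub [(0.95, [0.5594, 0.2079, -0.004]), (0.57, [0.4553, -0.4465, -0.0044])]
```

View pics/a5.png

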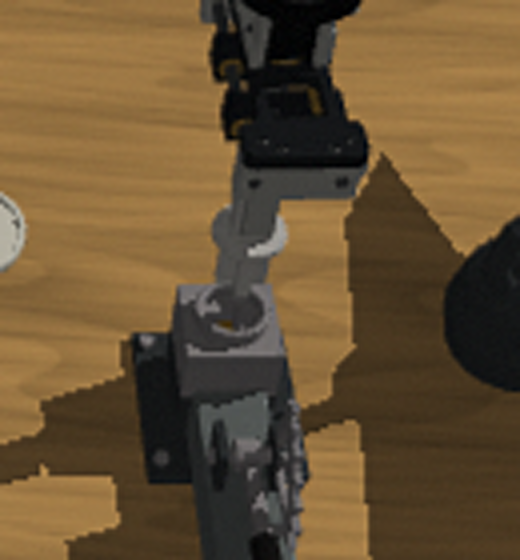

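View pics/a5t.png

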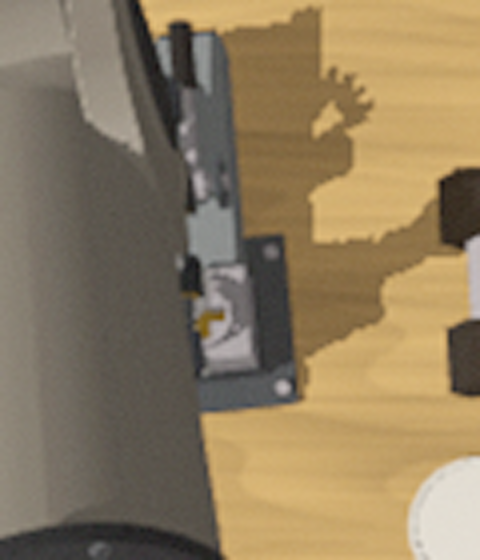

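Run:
```python
from fit import *
p=snapshot("scene"); d=np.deg2rad
G=gradmag(p)
x,s=fit([(p,G,sq(.032,.085)+[circ(.025,.097),circ(.02,.097)])],[(.55,.575),(.195,.22),(d(-20),d(20))]); print("hub",x[:2].round(4),np.rad2deg(x[2]).round(1))
T=[seg([.013,sy*.0,.0]*0+np.array([0,0,0]),[0,0,0]) for sy in()]
k=6;b=(355,170,395,240)
im=cv2.resize(p["color"][b[1]:b[3],b[0]:b[2],::-1],None,fx=8,fy=8,interpolation=cv2.INTER_CUBIC)
z0=.2016-.0774
def dr(L,c):
    cv2.polylines(im,[((proj(p,L)-[b[0],b[1]]+.5)*8).astype(np.int32)],False,c,1)
for z in(.042,.048): dr(circ(.024,z0+z)+[.5616,.208,0],(0,255,0))
th=d(7);M=np.array([[np.cos(th),-np.sin(th),0],[np.sin(th),np.cos(th),0],[0,0,1]])
for s in(-1,1):
    for L in([[.016,s*.0045,0],[.016,s*.0045,.042]],[[s*.0045,.016,0],[s*.0045,.016,.042]],[[s*.0045,-.016,0],[s*.0045,-.016,.042]]):
        dr((seg(*L)@M.T)+[.5616,.208,z0],(0,0,255))
dr(circ(.025,.097)+[x[0],x[1],0],(255,0,0))
cv2.imwrite("pics/a6.png",im)
```

```text
hub [0.5631 0.2095] 6.5
```

View pics/a6.png

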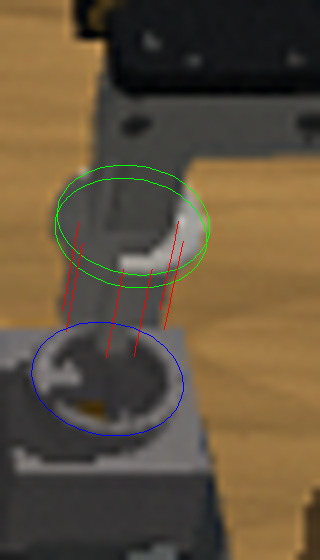

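Request:
move_arm(
  plan=[
    {"x": 0.004, "y": 0.001, "z": -0.001, "wx": 0, "wy": 0, "wz": 0, "hand": 0.02},
    {"x": 0.012, "y": 0.001, "z": -0.001, "wx": 0, "wy": 0, "wz": 0, "hand": 0.02},
    {"x": 0.02, "y": 0.001, "z": -0.001, "wx": 0, "wy": 0, "wz": 0, "hand": 0.02},
    {"x": 0.026, "y": 0.001, "z": -0.001, "wx": 0, "wy": 0, "wz": 0, "hand": 0.02},
    {"x": 0.03, "y": 0.001, "z": -0.001, "wx": 0, "wy": 0, "wz": 0, "hand": 0.02},
  ],
)

```text
clock: 8.65
ee_pos: [0.5628, 0.2061, 0.1715]
orientation: [0.469, 0.529, -0.47, 0.529]
contact_force: [-0.2, -0.4, -1.9]
width: 0.285
```

Run:
```python
from h import *
to((.5625,.2092,.1624),7)
p=snapshot('scene'); crop(p,'a7.png',340,160,420,250,6)
```

```text
t 8.65 pos [0.5628 0.2061 0.1715] yaw 6.8 tiltaxis [-0.001 -0.001 -1.   ] F [-0.2 -0.4 -1.9] w 0.285
  d mm [ 9.1  0.1 -3.1]  rot [-0.2  0.   0.1]
```

View pics/a7.png

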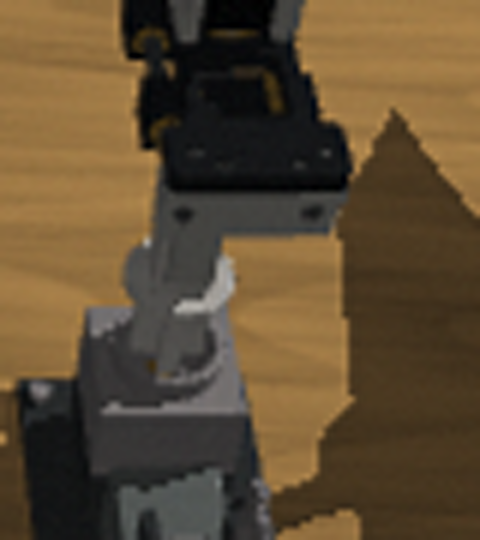

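Request:
move_arm(
  plan=[
    {"x": 0, "y": 0, "z": 0, "wx": 0, "wy": 0, "wz": 0, "hand": 0.02},
    {"x": 0.003, "y": 0, "z": 0, "wx": 0, "wy": 0, "wz": 0, "hand": 0.02},
    {"x": 0.006, "y": 0, "z": 0, "wx": 0, "wy": 0, "wz": 0, "hand": 0.02},
    {"x": 0.006, "y": 0, "z": 0, "wx": 0, "wy": 0, "wz": 0, "hand": 0.02},
    {"x": 0.006, "y": 0, "z": 0, "wx": 0, "wy": 0, "wz": 0, "hand": 0.02},
  ],
)

```text
clock: 9.2
ee_pos: [0.5631, 0.2063, 0.1665]
orientation: [0.469, 0.529, -0.469, 0.529]
contact_force: [0.1, -0.2, -2.2]
width: 0.283
```

Run:
```python
from h import *
to((.5625,.2092,.1624),7)
```

```text
t 9.2 pos [0.5631 0.2063 0.1665] yaw 6.8 tiltaxis [-0. -0. -1.] F [ 0.1 -0.2 -2.2] w 0.283
  d mm [ 4.1 -0.2 -3. ]  rot [-0.2 -0.   0. ]
```

Request:
move_arm(
  plan=[
    {"x": 0, "y": 0, "z": -0.002, "wx": 0, "wy": 0, "wz": 0, "hand": 0.02},
    {"x": 0.002, "y": 0, "z": -0.002, "wx": 0, "wy": 0, "wz": 0, "hand": 0.02},
    {"x": 0.004, "y": 0, "z": -0.002, "wx": 0, "wy": 0, "wz": 0, "hand": 0.02},
    {"x": 0.006, "y": 0, "z": -0.002, "wx": 0, "wy": 0, "wz": 0, "hand": 0.02},
    {"x": 0.007, "y": 0, "z": -0.002, "wx": 0, "wy": 0, "wz": 0, "hand": 0.02},
  ],
)

```text
clock: 9.7
ee_pos: [0.5628, 0.2081, 0.1592]
orientation: [0.469, 0.529, -0.469, 0.529]
contact_force: [-0.3, -1.4, -0.9]
width: 0.286
```

Run:
```python
from h import *
s=state(); print(s["torque"].round(2))
to((.5625,.2085,.1624),7,s)
```

```text
[-0.27  0.03 -0.05]
t 9.7 pos [0.5628 0.2081 0.1592] yaw 6.8 tiltaxis [-0. -0. -1.] F [-0.3 -1.4 -0.9] w 0.286
  d mm [-3.2 -0.2 -0.5]  rot [-0.2  0.   0. ]
```

Foot is about 3 mm below the slot mouth with almost no force, so the splines appear to have entered. Continuing down.

Request:
move_arm(
  plan=[
    {"x": 0.003, "y": 0, "z": 0, "wx": 0, "wy": 0, "wz": 0, "hand": 0.02},
    {"x": 0.006, "y": 0, "z": 0, "wx": 0, "wy": 0, "wz": 0, "hand": 0.02},
    {"x": 0.009, "y": 0, "z": 0, "wx": 0, "wy": 0, "wz": 0, "hand": 0.02},
    {"x": 0.012, "y": 0, "z": 0, "wx": 0, "wy": 0, "wz": 0, "hand": 0.02},
    {"x": 0.015, "y": 0, "z": 0, "wx": 0, "wy": 0, "wz": 0, "hand": 0.02},
  ],
)

```text
clock: 10.2
ee_pos: [0.5629, 0.2082, 0.1442]
orientation: [0.469, 0.529, -0.469, 0.529]
contact_force: [-0.1, -1.7, 0.1]
width: 0.282
```

Run:
```python
from h import *
s=state(); print(s["torque"].round(2))
to((.5625,.2085,.1324),7,s)
p=snapshot('scene'); crop(p,'a8.png',330,160,420,260,6)
```

```text
[-0.64 -0.02  0.05]
t 10.2 pos [0.5629 0.2082 0.1442] yaw 6.8 tiltaxis [-0. -0. -1.] F [-0.1 -1.7  0.1] w 0.282
  d mm [11.8 -0.3 -0.4]  rot [-0.2  0.   0. ]
```

View pics/a8.png

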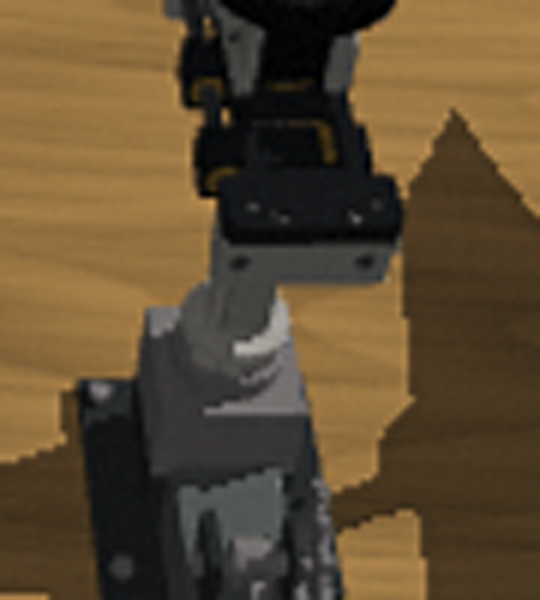

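Request:
move_arm(
  plan=[
    {"x": 0.003, "y": 0, "z": 0.0007, "wx": 0, "wy": 0, "wz": 0, "hand": 0.02},
    {"x": 0.006, "y": 0, "z": 0.0007, "wx": 0, "wy": 0, "wz": 0, "hand": 0.02},
    {"x": 0.009, "y": 0, "z": 0.0007, "wx": 0, "wy": 0, "wz": 0, "hand": 0.02},
    {"x": 0.011, "y": 0, "z": 0.0007, "wx": 0, "wy": 0, "wz": 0, "hand": 0.02},
    {"x": 0.012, "y": 0, "z": 0.0007, "wx": 0, "wy": 0, "wz": 0, "hand": 0.02},
  ],
)

```text
clock: 10.75
ee_pos: [0.5631, 0.2078, 0.1327]
orientation: [0.469, 0.529, -0.469, 0.529]
contact_force: [-2.2, -1.4, 9.1]
width: 0.28
```

Run:
```python
from h import *
s=state(); print(s["torque"].round(2))
to((.5625,.2085,.1324),7,s)
p=snapshot('scene'); crop(p,'a9.png',330,160,420,260,6)
```

```text
[-0.32  0.8   0.06]
t 10.75 pos [0.5631 0.2078 0.1327] yaw 6.8 tiltaxis [ 0.     0.001 -1.   ] F [-2.2 -1.4  9.1] w 0.28
  d mm [ 0.3 -0.5 -0.7]  rot [-0.2 -0.  -0. ]
```

View pics/a9.png

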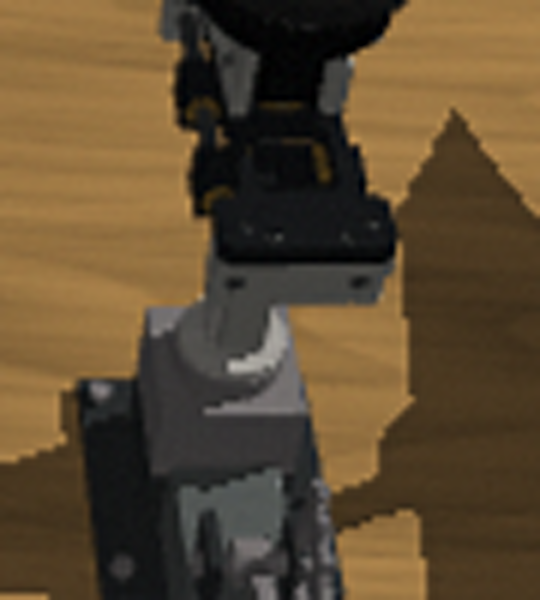

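Net upward force is about 11 N, matching the plunger near home. Pressing on to seat the flange.

Request:
move_arm(
  plan=[
    {"x": 0.0005, "y": 0, "z": 0, "wx": 0, "wy": 0, "wz": 0, "hand": 0.02},
    {"x": 0.001, "y": 0, "z": 0, "wx": 0, "wy": 0, "wz": 0, "hand": 0.02},
    {"x": 0.0015, "y": 0, "z": 0, "wx": 0, "wy": 0, "wz": 0, "hand": 0.02},
    {"x": 0.0015, "y": 0, "z": 0, "wx": 0, "wy": 0, "wz": 0, "hand": 0.02},
    {"x": 0.0015, "y": 0, "z": 0, "wx": 0, "wy": 0, "wz": 0, "hand": 0.02},
  ],
)

```text
clock: 11.3
ee_pos: [0.5631, 0.2079, 0.1323]
orientation: [0.47, 0.529, -0.469, 0.529]
contact_force: [-8.6, -2.7, 24.7]
width: 0.284
```

Run:
```python
from h import *
s=state(); print(s["torque"].round(2))
to((.5625,.2085,.1324),7,s)
```

```text
[-0.76  2.3   0.01]
t 11.3 pos [0.5631 0.2079 0.1323] yaw 6.8 tiltaxis [ 0.     0.001 -1.   ] F [-8.6 -2.7 24.7] w 0.284
  d mm [-0.1 -0.5 -0.7]  rot [-0.2 -0.1 -0. ]
```

Request:
move_arm(
  plan=[
    {"x": 0, "y": -0.0005, "z": 0, "wx": 0, "wy": 0, "wz": 0, "hand": 0.02},
    {"x": 0, "y": -0.0007, "z": 0.0003, "wx": 0, "wy": 0, "wz": 0, "hand": 0.02},
    {"x": 0, "y": -0.0007, "z": 0.0003, "wx": 0, "wy": 0, "wz": 0, "hand": 0.02},
    {"x": 0, "y": -0.0007, "z": 0.0003, "wx": 0, "wy": 0, "wz": 0, "hand": 0.02},
    {"x": 0, "y": -0.0007, "z": 0.0003, "wx": 0, "wy": 0, "wz": 0, "hand": 0.02},
  ],
)

```text
clock: 11.8
ee_pos: [0.563, 0.2078, 0.1323]
orientation: [0.47, 0.529, -0.468, 0.529]
contact_force: [-4.0, -0.9, 19.0]
width: 0.286
```

Run:
```python
from h import *
s=state(); print(s["torque"].round(2))
to((.5625,.2085,.1324),7,s)
p=snapshot('scene'); im=p["color"]; old=np.load("p.npz")["s"]
b=(335,195,405,320)
f=lambda i:cv2.resize(i[b[1]:b[3],b[0]:b[2],::-1],None,fx=4.6,fy=4.6,interpolation=cv2.INTER_CUBIC)
cv2.imwrite("pics/b1.png",np.hstack([f(old),f(im)]))
q=snapshot('top'); im=q["color"]; old=np.load("p.npz")["t"]; b=(180,125,245,245)
cv2.imwrite("pics/b2.png",np.hstack([f(old),f(im)]))
for t in("key","hub"): print(t,[(round(d['p'],2),w(p,d['location']).round(4).tolist()) for d in pinpoint(p,t)[:3]])
```

```text
[-0.41  1.26 -0.06]
t 11.8 pos [0.563  0.2078 0.1323] yaw 6.8 tiltaxis [ 0.002  0.002 -1.   ] F [-4.  -0.9 19. ] w 0.286
  d mm [-0.1 -0.5 -0.7]  rot [-0.2 -0.1 -0.1]
key [(0.6, [0.4227, -0.2227, 0.0002]), (0.43, [0.5669, 0.21, 0.0553]), (0.25, [0.6009, 0.0152, -0.0015])]
hub [(0.97, [0.5633, 0.2071, 0.0001])]
```

View pics/b1.png

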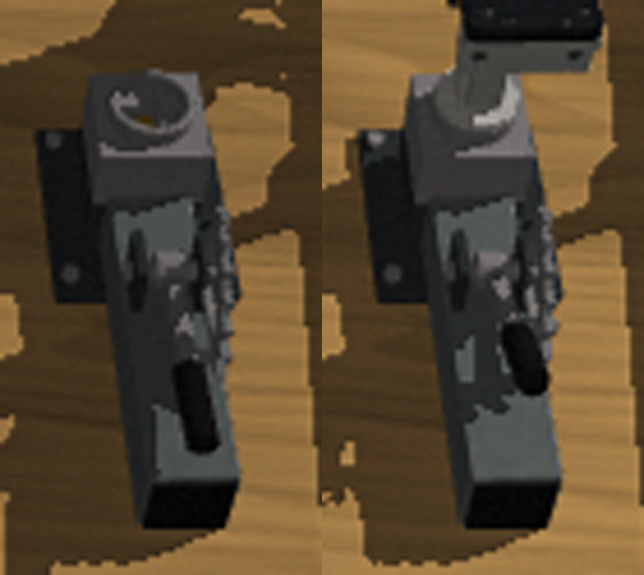

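View pics/b2.png

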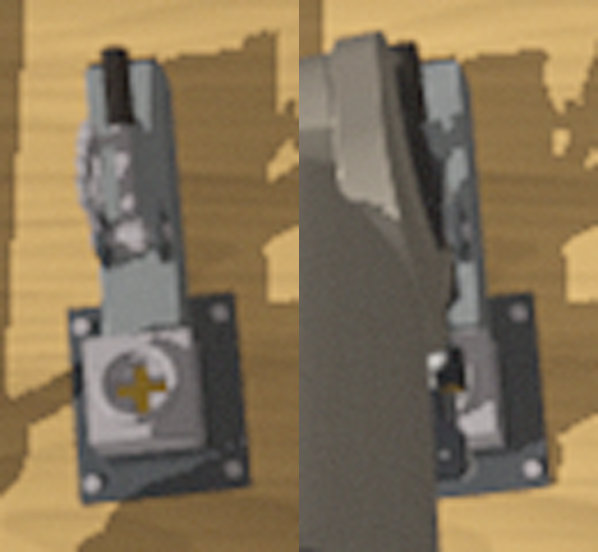

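The scene picture shows the flange on the collar and the black lever grip raised. It moved from crop (200,440) to (215,385). I'll check that shift against 0.35 rad.

Run:
```python
from h import *
p=snapshot('scene'); th=np.deg2rad(7); ax=np.array([np.cos(th),np.sin(th),0])
def tip(a,r=.12): return np.array([.5625,.2085,0])+ax*(.1+r*np.cos(a))+np.array([0,0,.068+r*np.sin(a)])
b=(335,195)
for a in(0,.25,.3,.35,.4): print(a,((proj(p,tip(a))[0]-b+.5)*4.6).round(0),((proj(p,tip(a,.07))[0]-b+.5)*4.6).round(0))
old=np.load("p.npz")["s"]
for nm,i in(("old",old),("new",p["color"])):
    r=i[258:312,360:395].astype(int).sum(2); m=(r<75).astype(np.uint8); n,l,st,c=cv2.connectedComponentsWithStats(m)
    for j in range(1,n):
        if st[j,4]>40: print(nm,st[j],((c[j]+[360,258]-b)*4.6).round(0),"bottom",(st[j,1]+st[j,3]+258-b[1])*4.6)
s=state(); print(s["clock"],s["contact_force"].round(1))
```

```text
0 [202. 459.] [188. 377.]
0.25 [210. 422.] [192. 356.]
0.3 [211. 413.] [193. 351.]
0.35 [212. 404.] [193. 345.]
0.4 [213. 394.] [194. 340.]
old [ 12  15  11  21 137] [192. 404.] bottom 455.4
old [  6  42  20  10 183] [186. 504.] bottom 529.0
new [ 14   7  10  16 107] [200. 357.] bottom 395.59999999999997
new [  6  42  20  10 181] [187. 504.] bottom 529.0
12.05 [-3.3 -0.2 19.9]
```

The lever's lower end moved 60 crop px (predicted 55 for 0.35 rad), the height is at its stop and the force is steady at about 20 N. Handing in.

Run:
```python
from h import *
from workcell import manip
p=snapshot('scene'); cv2.imwrite("pics/end.png",p["color"][:,:,::-1])
s=state(); print(s["ee_pos"].round(4),s["contact_force"].round(1),s["width"],s["clock"])
print(manip.sign_off())
```

```text
[0.563  0.2079 0.1324] [-3.3 -0.4 19.9] 0.28622983615393055 12.1
the job is handed in; nothing more can be done
None
```

View pics/end.png

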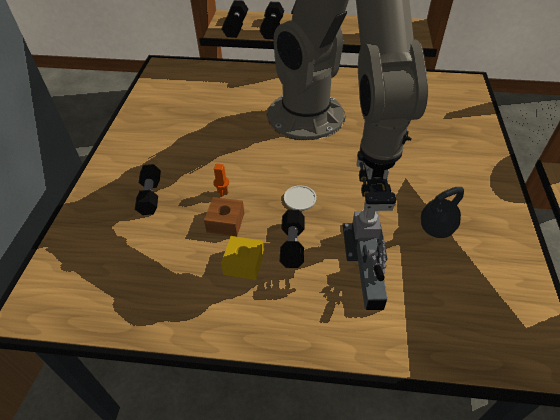

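I lifted the silver key out of the oak stand, turned it about 18° to match the hub and lowered it through the collar into the slots. I then pressed it down against the spring and handed in at 12.1 s, still gripping and pressing.

**Last checks**
- **Depth:** the grasp point stopped at 132.4 mm, where I expected it with the key home (132.4 mm).
- **Force:** the push held steady at about 20 N. The spring gives about 10 N of that, so the rest is the flange pressing on the collar.
- **Lever:** it rose by about 0.37 rad in the picture, against 0.35 expected; that gap is within what the picture can resolve.
- **Other things:** the kettlebell, both dumbbells, the coaster and the orange key look unmoved in the final picture.

**What disagreed**
- The two cameras differed by 2–3 mm on where the hub is.
- A small sideways force of about 3 N remained at the end.
- The plunger cannot be seen, so its travel is inferred from the depth, force and lever.

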